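# Set the roll gap on a bench slip roll

### The job

Set the roll gap for half-millimetre sheet: at the crank end of the slip roll first, turn the wing screw down (clockwise) until it seats firmly, then back it off a quarter turn and leave it so. Then do the same with the wing screw at the gear-guard end, but finish while still gripping that screw at its quarter turn, holding it still so that it cannot creep while I tighten its lock nut. Leave the other things on the bench where they are.

Things in the scene. Friction and masses are not known exactly. Their poses are not given: they have to be found in the camera images.
- slip_roll: Bench slip roll, bolted down, level, grey end frames 215 mm high. Origin on the bench midway between the screws; y runs along the rolls to the gear-guard end (dark boxed guard), -y to the crank end (black crank handle), x to its back. Vertical screw axes at x 0, y -155 (crank end) and +155 mm (gear-guard end). Only the wing screws stand above the frames; the crank stays below 160 mm.
- wing_crank: Dark steel wing of the crank-end screw: upright flat bar 56 mm long (own x), 12 thick (own y), 32 tall; turns with the screw, rises 2 mm per turn, looks alike after half a turn. Origin on the axis where to grip: 10 mm below its top, 22 above its underside, 274 above the bench when seated. A 24 mm collar lies right under it: fingertips stay within 22 mm below the origin.
- wing_gear: The same wing on the gear-guard-end pinch screw; same sizes and origin.
- screw_crank (a joint): Angle of the crank-end screw, rad: 0 = seated on a hard stop (rolls closed, wing along the machine's x), growing as it is backed off, counter-clockwise from above; clockwise goes down. Starts 1.9 to 3.0, can turn to 6.2. Stiff (about 0.12 N m, no spring): stays where it is left.
- screw_gear (a joint): The same angle for the gear-guard-end pinch screw.
- sleeve: Bystander: rolled stainless sleeve, 100 mm diameter, 75 mm high, standing on the bench; origin at its underside's centre. Leave alone.
- hammer: Bystander: hammer about 260 mm long lying on the bench in front of the crank end. Leave alone.
- bin: Bystander: orange open bin of bolts, 100 x 150 x 65 mm, beyond the crank; origin at its underside's centre. Leave alone.
- spray_can: Bystander: white spray can, 66 mm diameter, 190 mm high, beyond the gear-guard end; origin at its underside's centre. Leave alone.

How it is judged:
By the outcome, as a careful person would: the job done as asked, in the order asked, and still so for the second after the job is handed in, while the arm keeps its last pose, push and grip.
It also fails if it takes over 72 s, if anything falls off the work surface, if the arm or the gripper's body presses on something with over 40 N, if the wrist force passes 120 N, or if a joint passes its speed limit or range.

### The arm

A 6-joint arm with a two-finger parallel gripper is mounted at the origin on the work surface. World frame = base frame: x ahead of the robot, y to its left, z up, the work surface at z = 0. Lengths are in m, angles in rad, forces in N, time in s.
With the tool pointing down it reaches from about 0.35 to 0.975 m from the base axis. Payload 4.9 kg.
Tool frame: the origin (TCP) lies on the front face of the gripper's body, between the roots of the fingers; the fingertips stand ctrl.tip_extent ahead of it and the grasp point (between the pads) lies 54 mm ahead of it (ctrl.tip_extent is the distance from the TCP to the fingertips, in m); z points along the fingers, y is the line along which they close (so a half turn about z gives the same grasp; the last joint's range is limited). The gripper opens to 85 mm and grips with 20 to 120 N. Pads are 22 mm wide; open, the fingers measure 114 mm over their backs; the gripper's body (76 mm by 85 mm) begins 54 mm behind the grasp point. The pads swing forward as they close: fully open they stand 13 mm farther back than shut.
Start: joints at [1.025, 0.053, 1.613, -0, 1.476, -0.119], TCP at [0.259, 0.569, 0.304] pointing down, gripper open.
Joint ranges: [-3.01, 3.01], [-1.01, 2.22], [0.06, 2.58], [-1.02, 4.17], [0.09, 2.62], [-3.14, 3.14]. Speed limits (rad/s): [2.57, 2.57, 3.14, 3.14, 3.14, 3.14].

### API

Orientations are given as a rotation vector (axis times angle).
In Python, from station import ctrl gives the robot as it stands.
- The arm moves only by the tool apply_moves, never from a script. Its argument "rows" is one flat list of numbers, 6 for each row, row after row: the shift along the tool's x, y, z normalised to -1 to 1, where 1 is 0.6 m, then the turn, a rotation vector about the tool's x, y, z normalised to -1 to 1, where 1 is 90 degrees. A call has 1 to 20 rows; each row is the pose to reach, as a shift and turn from the pose commanded when the call began, along the tool's axes at that moment; what a row does not reach only later rows make up. A row lasts 1/10 s, in which the tool goes at most 50 mm and 8.59 degrees, less where a joint would pass 70% of its speed; a pose out of reach is approached as far as the arm can. A call with a number of a shift or a turn outside -1 to 1 is refused whole. A call with a gripper value outside its range is refused whole. "grip" is the opening, from 0 (shut) to 1 (fully open), set as the call begins (left out, the last holds). The fingers move at their own pace and stop on an object; "grip_force" is the grip in N (left out, the last holds). Time passes only in rows, so rows that repeat a pose let the fingers close. It gives the time, the measured TCP pose, the force, the opening and the grip force at its end, in the units of the state.
- ctrl.get_obs(): the state, without advancing time (a new reading comes with each control period).
- ctrl.get_image(name): name is "scene" or "top" or "wrist"; returns (picture, depth): 480x640x3 uint8, blue, green, red; 480x640 float32, m along the optical axis (not along the pixel's ray), 0 where there is no reading.
- ctrl.camera_model(name): a dict with "mtx" (3x3 intrinsics, pixels), "R" (3x3) and "t" (3): a world point X has camera coordinates R X + t; the wrist camera has in their place "tool_from_camera" (4x4, takes a point from camera to tool coordinates, whose origin is the TCP and whose axes are the flange's). Camera axes: x right, y down, z forward; pixel columns grow to the right and rows downward; lengths in m; the calibration is good to about 2 mm. A picture is of the moment at which its call begins: read the wrist's pose just before it. camera_model takes no time and is no camera call.
- ctrl.finish_job(): hands the job in; it is judged then, once.
The state is a dict: "t": time; "q": joint angles; "dq": joint speeds; "effort": joint torques, N m; "tool_pos": TCP position; "tool_rot": TCP orientation; "contact_force": force on the tool from outside, world axes, zero at the start; "wrist_torque": the same for the moment, N m; "opening": finger opening in m; "grip_force": force on a finger pad.
Only numpy, scipy, OpenCV 4.12 (cv2) and the standard library are available. Lean on these libraries where they do the work, as an engineer would, in place of code of your own. Each camera call takes 0.05 s, during which the arm holds its last target. There are 200 camera calls.

## Working session

There is one attempt and no reset: what is moved stays moved. The work goes in short steps, Python scripts to look and compute and a tool call to move; the robot and the scene stay as the last step left them, time stands still between calls to the robot, and variables do not carry over. Pictures are saved under pics/ and viewed, at most 10 in all, crops included, and the job is handed in when it is done.

Besides the shell and the picture viewer there is one more tool, called after "Request:" as name(argument=value, ...) on one line, values as JSON. apply_moves: Moves the arm, as the interface text tells. Its arguments: {"type":"object","properties":{"rows":{"type":"array","items":{"type":"number"}},"grip":{"type":"number"},"grip_force":{"type":"number"}},"required":["rows"]}

```bash
mkdir -p pics; ls
python3 - <<'E'
from station import ctrl
import cv2,numpy as np
print(ctrl.get_obs(), ctrl.tip_extent)
for n in("top","scene"):
    im,d=ctrl.get_image(n); cv2.imwrite(f"pics/{n}0.png",im); np.save(f"pics/{n}0.npy",d); print(n,ctrl.camera_model(n))
print(ctrl.camera_model("wrist"))
E
```

```text
pics
{'t': 0.0, 'q': array([ 1.02498670e+00,  5.33227433e-02,  1.61429950e+00, -2.14675424e-05,
        1.47600172e+00, -1.18981723e-01]), 'dq': array([-2.75499645e-04, -1.01161993e-03, -1.14272581e-04, -1.01993455e-04,
       -1.89272736e-03, -2.01050980e-06]), 'effort': array([ 9.44128733e-04, -3.93686306e+01, -3.70179141e+01,  1.20095306e-04,
        7.04934428e-03, -1.90685569e-05]), 'tool_pos': array([0.25848334, 0.56851732, 0.30268074]), 'tool_rot': array([-6.65242308e-01, -3.06969225e+00,  3.02646354e-03]), 'contact_force': array([-0.93587509, -0.19875115, -0.73015525]), 'wrist_torque': array([0.01046461, 0.00442554, 0.00158155]), 'grip_force': 0.0, 'opening': 0.08526106526919251} 0.0726
top {'mtx': array([[443.57898548,   0.        , 322.81690343],
       [  0.        , 443.57898548, 240.86275753],
       [  0.        ,   0.        ,   1.        ]]), 'R': array([[-0.01921486, -0.99957303, -0.02201258],
       [-0.99775034,  0.02058484, -0.06380066],
       [ 0.06422654,  0.02073714, -0.99771986]]), 't': array([0.00553339, 0.47544676, 1.27588598])}
scene {'mtx': array([[495.81
[... 166 characters left out ...]
 -0.98141656,  0.00658483],
       [-0.93047655,  0.17968021, -0.31926229],
       [ 0.31214613, -0.06735399, -0.94764351]]), 't': array([0.09010204, 0.49014696, 1.44127432])}
{'mtx': array([[338.8639205 ,   0.        , 319.38499261],
       [  0.        , 338.8639205 , 242.76456601],
       [  0.        ,   0.        ,   1.        ]]), 'tool_from_camera': array([[ 6.06220903e-04, -9.56116935e-01, -2.92984707e-01,
         7.40409949e-02],
       [ 9.99999774e-01,  6.64322380e-04, -9.88075852e-05,
        -8.14315443e-04],
       [ 2.89107903e-04, -2.92984581e-01,  9.56117122e-01,
        -7.03852076e-02],
       [ 0.00000000e+00,  0.00000000e+00,  0.00000000e+00,
         1.00000000e+00]])}
```

View pics/top0.png

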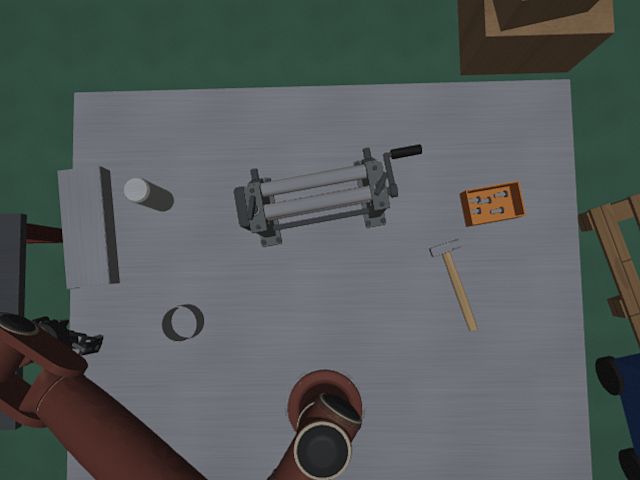

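View pics/scene0.png

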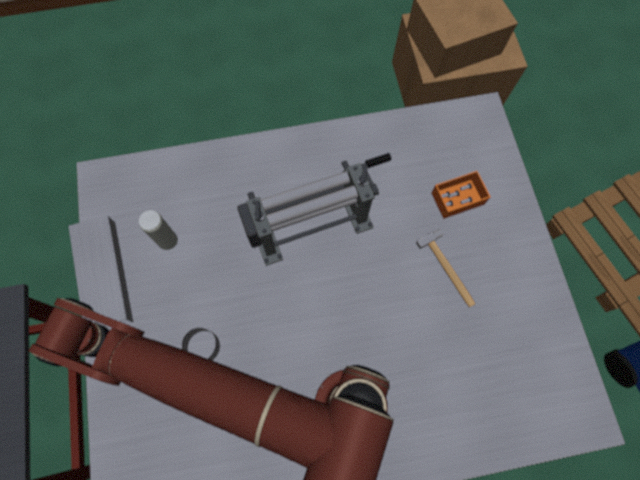

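```bash
cat > h.py <<'E'
from station import ctrl
import cv2,numpy as np
from scipy.spatial.transform import Rotation as Ro
def world(n,d,pose=None):
    m=ctrl.camera_model(n);K=m["mtx"];v,u=np.mgrid[0:480,0:640]
    P=np.stack([(u-K[0,2])*d/K[0,0],(v-K[1,2])*d/K[1,1],d],-1)
    if n!="wrist": return (P-m["t"])@m["R"]
    T=m["tool_from_camera"];P=P@T[:3,:3].T+T[:3,3]
    return P@Ro.from_rotvec(pose[1]).as_matrix().T+pose[0]
def wings(P,d,lo=.262,hi=.305):
    M=((d>0)&(P[...,2]>lo)&(P[...,2]<hi)&(P[...,0]>.35)).astype(np.uint8)
    n,L,s,c=cv2.connectedComponentsWithStats(M)
    for i in range(1,n):
        if s[i,4]<15: continue
        Q=P[L==i]; r=cv2.minAreaRect((Q[:,:2]*1000).astype(np.float32))
        w,v=np.linalg.eigh(np.cov(Q[:,:2].T)); a=np.degrees(np.arctan2(v[1,1],v[0,1]))
        print("px",c[i].round(1),s[i,4],"mean",Q.mean(0).round(4),"rect",np.round(r[0],1),np.round(r[1],1),"long axis deg",a.round(1))
E
python3 - <<'E'
from h import *
for n in("top","scene"):
    d=np.load(f"pics/{n}0.npy"); P=world(n,d); print(n)
    for lo in(.25,.27): wings(P,d,lo)
im=cv2.imread("pics/top0.png")[130:260,220:440]; cv2.imwrite("pics/c.png",cv2.resize(im,None,fx=3.6,fy=3.6,interpolation=cv2.INTER_CUBIC))
E
```

```text
top
px [380.3 183.4] 151 mean [ 0.5903 -0.146   0.2756] rect [ 591.  -146.9] [22.8 54.5] long axis deg 154.0
px [251.3 207.4] 175 mean [0.5409 0.1566 0.275 ] rect [541.4 155.7] [17.  57.3] long axis deg 171.6
px [380.5 183.1] 124 mean [ 0.59   -0.1461  0.2806] rect [ 590.8 -146.4] [11.8 56.1] long axis deg 154.0
px [250.4 207.3] 136 mean [0.5404 0.1579 0.2797] rect [541.8 158.4] [12.  57.3] long axis deg 172.3
scene
px [363.4 174.9] 98 mean [ 0.5912 -0.1462  0.277 ] rect [ 592.7 -146.3] [19.8 58.1] long axis deg 154.8
px [257.9 210.8] 117 mean [0.5411 0.157  0.2761] rect [542.1 157. ] [19.2 55. ] long axis deg 171.6
px [363.5 174.4] 85 mean [ 0.591  -0.1462  0.2806] rect [ 592.8 -146.9] [11.5 57.8] long axis deg 155.0
px [257.2 210.2] 90 mean [0.5411 0.1582 0.2812] rect [542.2 158.8] [11.7 54.2] long axis deg 171.9
```

View pics/c.png

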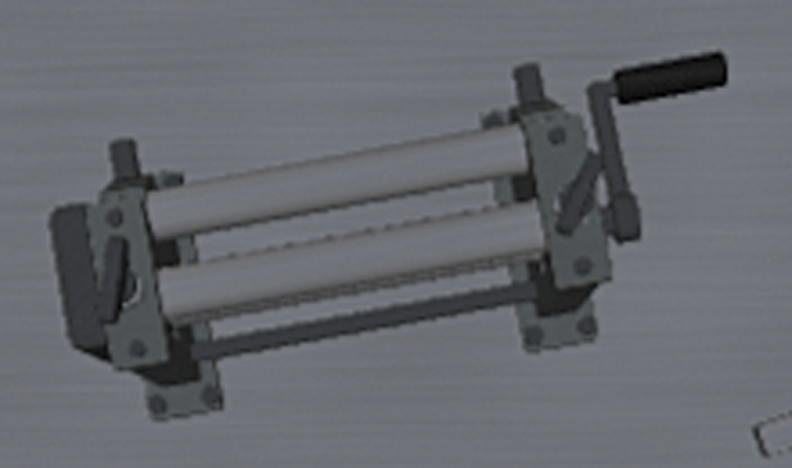

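```bash
cat >> h.py <<'E'
def go(p,yaw):
    o=ctrl.get_obs();R=Ro.from_rotvec(o["tool_rot"])
    y=np.radians(yaw);c,s=np.cos(y),np.sin(y)
    G=Ro.from_matrix(np.array([[c,s,0],[s,-c,0],[0,0,-1.]]))
    print("t",o["t"],"pos",o["tool_pos"].round(4),"yaw",np.degrees(np.arctan2(*R.as_matrix()[[1,0],[0,0]])).round(2))
    print("shift",(R.inv().apply(np.array(p)-o["tool_pos"])/.6).round(4),"turn",((R.inv()*G).as_rotvec()/(np.pi/2)).round(4))
E
python3 -c "
from h import *
go([.5905,-.1465,.43],154.5)"
```

```text
t 0.1 pos [0.2585 0.5686 0.3027] yaw 155.55
shift [-0.997  -0.8562 -0.2107] turn [-0.0012 -0.0001  0.0116]
```

Request:
apply_moves(rows=[0,0,-0.1,0,0,0,-0.997,-0.856,-0.21,0,0,0.012,-0.997,-0.856,-0.21,0,0,0.012,-0.997,-0.856,-0.21,0,0,0.012,-0.997,-0.856,-0.21,0,0,0.012,-0.997,-0.856,-0.21,0,0,0.012,-0.997,-0.856,-0.21,0,0,0.012,-0.997,-0.856,-0.21,0,0,0.012,-0.997,-0.856,-0.21,0,0,0.012,-0.997,-0.856,-0.21,0,0,0.012,-0.997,-0.856,-0.21,0,0,0.012,-0.997,-0.856,-0.21,0,0,0.012,-0.997,-0.856,-0.21,0,0,0.012,-0.997,-0.856,-0.21,0,0,0.012,-0.997,-0.856,-0.21,0,0,0.012,-0.997,-0.856,-0.21,0,0,0.012,-0.997,-0.856,-0.21,0,0,0.012,-0.997,-0.856,-0.21,0,0,0.012,-0.997,-0.856,-0.21,0,0,0.012,-0.997,-0.856,-0.21,0,0,0.012], grip=0.5, grip_force=70)

```text
t: 2.1
tool_pos: [0.5903, -0.1453, 0.4295]
tool_rot: [-0.693, -3.063, -0.001]
contact_force: [0.3, -0.2, -0.2]
opening: 0.0427
grip_force: 0.0
```

Run:
```python
from h import *
o=ctrl.get_obs();im,d=ctrl.get_image("wrist");cv2.imwrite("pics/w1.png",im)
P=world("wrist",d,(o["tool_pos"],o["tool_rot"]));print(ctrl.tip_extent,o["opening"])
for lo in(.262,.272,.28): wings(P,d,lo)
go([.5905,-.1465,.335],154.5)
```

```text
0.0726 0.04269969833818692
px [318.  253.3] 1307 mean [ 0.5902 -0.1472  0.2811] rect [ 592.2 -148.2] [11.5 55.1] long axis deg 154.5
px [318.  253.5] 1300 mean [ 0.5903 -0.1472  0.2811] rect [ 592.2 -148.2] [11.4 55.1] long axis deg 154.6
px [318.  256.7] 1019 mean [ 0.5921 -0.148   0.2822] rect [ 592.9 -148.3] [11.3 52.4] long axis deg 154.6
t 2.15 pos [ 0.5903 -0.145   0.4298] yaw 154.55
shift [-0.0015 -0.0022  0.158 ] turn [ 0.0001 -0.0003  0.0006]
```

View pics/w1.png

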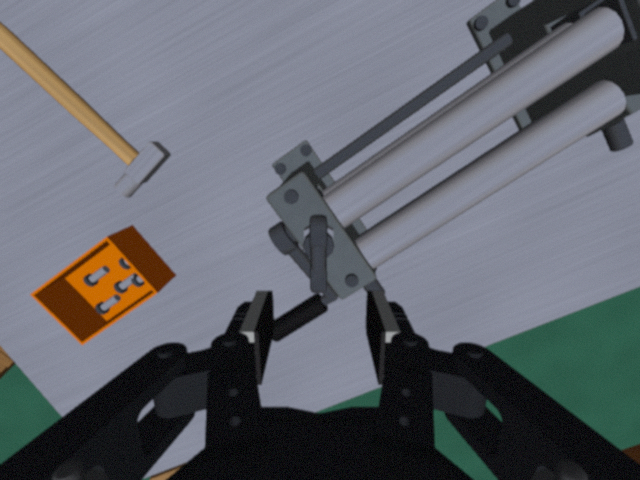

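```bash
python3 -c "
from h import *
go([.5915,-.147,.330],154.5)"
```

```text
t 2.15 pos [ 0.5903 -0.145   0.4298] yaw 154.55
shift [-0.0034 -0.0022  0.1663] turn [ 0.0001 -0.0003  0.0006]
```

Request:
apply_moves(rows=[-0.0034,-0.0022,0.06,0,0,0,-0.0034,-0.0022,0.12,0,0,0,-0.0034,-0.0022,0.15,0,0,0,-0.0034,-0.0022,0.166,0,0,0,-0.0034,-0.0022,0.166,0,0,0,-0.0034,-0.0022,0.166,0,0,0])

```text
t: 2.75
tool_pos: [0.5924, -0.1482, 0.3322]
tool_rot: [0.693, 3.062, -0.001]
contact_force: [-0.3, -0.4, 0.8]
opening: 0.0428
grip_force: 0.0
```

Request:
apply_moves(rows=[0,0,0,0,0,0,0,0,0,0,0,0,0,0,0,0,0,0,0,0,0,0,0,0,0,0,0,0,0,0,0,0,0,0,0,0], grip=0, grip_force=60)

```text
t: 3.35
tool_pos: [0.5928, -0.1478, 0.3323]
tool_rot: [0.693, 3.061, 0.002]
contact_force: [1.5, 3.9, 5.2]
opening: 0.0109
grip_force: 60.2
```

Run:
```python
from h import *
o=ctrl.get_obs();print(ctrl.tip_extent,o["opening"],o["grip_force"],o["contact_force"],o["wrist_torque"])
im,d=ctrl.get_image("wrist");cv2.imwrite("pics/w2.png",im)
go([.5915,-.147,.330],154.5)
```

```text
0.0726 0.010850210114287084 60.19708335399628 [1.51588959 3.91303476 5.22973568] [ 0.59154115 -0.25244847 -0.03508707]
t 3.4 pos [ 0.5928 -0.1478  0.3323] yaw 154.5
shift [0.0025 0.0004 0.0039] turn [ 0.0013  0.002  -0.    ]
```

View pics/w2.png

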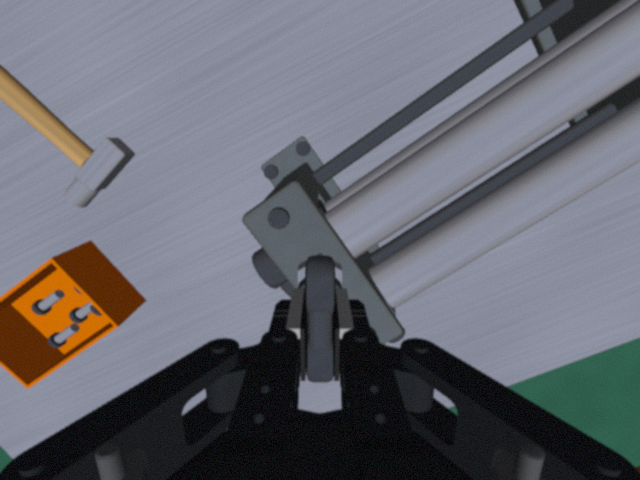

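Request:
apply_moves(rows=[0,0,0,0,0,0.075,0,0,0,0,0,0.15,0,0,0,0,0,0.225,0,0,0,0,0,0.3,0,0,0,0,0,0.375,0,0,0,0,0,0.45,0,0,0.0004,0,0,0.525,0,0,0.0004,0,0,0.6,0,0,0.0006,0,0,0.675,0,0,0.0006,0,0,0.75,0,0,0.0008,0,0,0.825,0,0,0.0008,0,0,0.9,0,0,0.0008,0,0,0.9])

```text
t: 4.7
tool_pos: [0.5929, -0.1477, 0.3319]
tool_rot: [2.517, 1.876, 0.005]
contact_force: [2.8, 5.0, 6.0]
opening: 0.0106
grip_force: 60.2
```

Run:
```python
from h import *
o=ctrl.get_obs();print(o["opening"],o["grip_force"],o["contact_force"],o["wrist_torque"],o["q"])
go([.5915,-.147,.330],9.1)
```

```text
0.010628388354525897 60.17847418785095 [2.84373388 5.02011405 6.02565026] [ 0.61950364 -0.19507749 -0.1566141 ] [-0.36656616  0.002937    1.61714605  0.00180681  1.51795813 -0.07670037]
t 4.7 pos [ 0.5929 -0.1477  0.3319] yaw 73.39
shift [ 0.0005 -0.0025  0.0031] turn [ 0.0015 -0.0022  0.7143]
```

Request:
apply_moves(rows=[0,0,0,0,0,0.075,0,0,0,0,0,0.15,0,0,0,0,0,0.225,0,0,0,0,0,0.3,0,0,0,0,0,0.375,0,0,0.0004,0,0,0.45,0,0,0.0004,0,0,0.525,0,0,0.0006,0,0,0.6,0,0,0.0006,0,0,0.66,0,0,0.0006,0,0,0.68])

```text
t: 5.7
tool_pos: [0.593, -0.1478, 0.3316]
tool_rot: [3.124, 0.333, 0.007]
contact_force: [4.4, 4.1, 5.0]
opening: 0.011
grip_force: 60.2
```

Request:
apply_moves(rows=[0,0,0,0,0,0.01,0,0,0,0,0,0.02,0,0,0,0,0,0.03,0,0,0,0,0,0.04,0,0,0,0,0,0.04])

```text
t: 6.2
tool_pos: [0.593, -0.1478, 0.3315]
tool_rot: [3.132, 0.24, 0.007]
contact_force: [4.0, 3.7, 4.9]
opening: 0.0106
grip_force: 60.3
```

Run:
```python
from h import *
o=ctrl.get_obs();print(o["opening"],o["grip_force"],o["contact_force"],o["wrist_torque"],o["q"])
go([.5915,-.147,.330],9.1)
```

```text
0.010572215758734963 60.32914459705353 [3.96994975 3.70242485 4.92729353] [ 0.56960264 -0.26010937  0.40022561] [-0.36656872  0.00319377  1.61744058  0.00163517  1.51699592  1.05113063]
t 6.2 pos [ 0.593  -0.1478  0.3315] yaw 8.77
shift [-0.0022 -0.0017  0.0025] turn [ 0.0004 -0.0027 -0.0037]
```

Request:
apply_moves(rows=[0,0,0,0,0,0.01,0,0,0,0,0,0.02,0,0,0,0,0,0.03,0,0,0,0,0,0.03])

```text
t: 6.6
tool_pos: [0.593, -0.1478, 0.3316]
tool_rot: [3.136, 0.171, 0.007]
contact_force: [4.0, 3.2, 6.1]
opening: 0.0108
grip_force: 75.5
```

Run:
```python
from h import *
o=ctrl.get_obs();print(o["opening"],o["grip_force"],o["contact_force"],o["wrist_torque"],o["q"])
go([.5915,-.147,.330],9.1)
```

```text
0.010809239480665037 75.5080146342516 [3.97730177 3.20812504 6.12464615] [ 0.48039425 -0.33223181  1.61657611] [-3.66298646e-01  3.12826002e-03  1.61741682e+00  1.02998425e-03
  1.51693020e+00  1.09519371e+00]
t 6.6 pos [ 0.593  -0.1478  0.3316] yaw 6.26
shift [-0.0023 -0.0016  0.0026] turn [ 0.0007 -0.0026 -0.0316]
```

Request:
apply_moves(rows=[0,0,0,0,0,-0.05,0,0,0,0,0,-0.125,0,0,0,0,0,-0.2,0,0,0,0,0,-0.275,0,0,-0.0002,0,0,-0.35,0,0,-0.0004,0,0,-0.425,0,0,-0.0004,0,0,-0.5,0,0,-0.0006,0,0,-0.575,0,0,-0.0006,0,0,-0.65,0,0,-0.0008,0,0,-0.725,0,0,-0.0008,0,0,-0.8,0,0,-0.0008,0,0,-0.86,0,0,-0.0008,0,0,-0.9,0,0,-0.0008,0,0,-0.9])

```text
t: 8.0
tool_pos: [0.5929, -0.1477, 0.332]
tool_rot: [2.276, 2.162, 0.005]
contact_force: [3.0, 5.1, 5.1]
opening: 0.011
grip_force: 60.2
```

Run:
```python
from h import *
o=ctrl.get_obs();print(o["opening"],o["grip_force"],o["contact_force"],o["wrist_torque"])
go([.5925,-.1475,.331],99.4)
```

```text
0.010962612340736231 60.17164707183838 [3.03867963 5.12481884 5.13869881] [ 0.62553686 -0.19618824  0.08662106]
t 8.0 pos [ 0.5929 -0.1477  0.332 ] yaw 87.08
shift [ 0.0003 -0.0006  0.0016] turn [ 2.500e-03 -1.000e-04 -1.369e-01]
```

Request:
apply_moves(rows=[0,0,0,0,0,-0.05,0,0,0,0,0,-0.1,0,0,0,0,0,-0.137,0,0,0,0,0,-0.137])

```text
t: 8.4
tool_pos: [0.5928, -0.1477, 0.332]
tool_rot: [2.03, 2.394, 0.004]
contact_force: [2.5, 3.8, 6.6]
opening: 0.0109
grip_force: 60.2
```

Request:
apply_moves(rows=[0,0,0,0,0,0,0,0,0,0,0,0,0,0,0,0,0,0,0,0,0,0,0,0], grip=0.5)

```text
t: 8.8
tool_pos: [0.5916, -0.1486, 0.3293]
tool_rot: [-2.034, -2.393, 0.001]
contact_force: [0.2, -0.0, -0.5]
opening: 0.0425
grip_force: 0.0
```

Request:
apply_moves(rows=[0,0,-0.05,0,0,0,0,0,-0.12,0,0,0,0,0,-0.166,0,0,0,0,0,-0.166,0,0,0,0,0,-0.166,0,0,0])

```text
t: 9.3
tool_pos: [0.592, -0.1485, 0.4301]
tool_rot: [2.034, 2.393, 0.0]
contact_force: [-0.1, -0.6, -1.4]
opening: 0.0424
grip_force: 0.0
```

Run:
```python
from h import *
o=ctrl.get_obs();im,d=ctrl.get_image("wrist");cv2.imwrite("pics/w3.png",im)
P=world("wrist",d,(o["tool_pos"],o["tool_rot"]))
for lo in(.262,.272): wings(P,d,lo)
im,d=ctrl.get_image("top");P=world("top",d);wings(P,d,.268)
# frame top yaw check: wide flat face z .205-.222
go([.5415,.1580,.43],172)
```

```text
px [321.1 246.5] 1341 mean [ 0.5929 -0.1451  0.2808] rect [ 593.6 -148.3] [11.7 57.4] long axis deg 99.1
px [321.1 246.6] 1332 mean [ 0.5929 -0.1451  0.2808] rect [ 593.6 -148.3] [11.7 57.4] long axis deg 99.1
px [375.7 183.9] 82 mean [ 0.5888 -0.1351  0.2789] rect [ 589.7 -135.6] [12.5 33.2] long axis deg 98.8
px [250.6 207.2] 142 mean [0.5406 0.1577 0.2792] rect [542.  158.5] [12.5 57.3] long axis deg 172.0
t 9.4 pos [ 0.5916 -0.1483  0.4275] yaw 99.29
shift [ 0.5173  0.     -0.0034] turn [-0.0009 -0.0019 -0.8079]
```

View pics/w3.png

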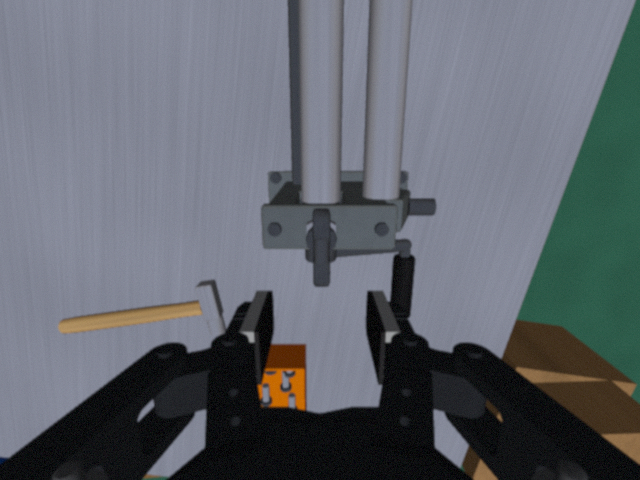

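Request:
apply_moves(rows=[0.517,0,-0.003,0,0,-0.808,0.517,0,-0.003,0,0,-0.808,0.517,0,-0.003,0,0,-0.808,0.517,0,-0.003,0,0,-0.808,0.517,0,-0.003,0,0,-0.808,0.517,0,-0.003,0,0,-0.808,0.517,0,-0.003,0,0,-0.808,0.517,0,-0.003,0,0,-0.808,0.517,0,-0.003,0,0,-0.808,0.517,0,-0.003,0,0,-0.808,0.517,0,-0.003,0,0,-0.808,0.517,0,-0.003,0,0,-0.808,0.517,0,-0.003,0,0,-0.808,0.517,0,-0.003,0,0,-0.808])

```text
t: 10.8
tool_pos: [0.5419, 0.1576, 0.4313]
tool_rot: [-0.22, -3.134, 0.0]
contact_force: [0.6, 0.6, 0.3]
opening: 0.0426
grip_force: 0.0
```

Run:
```python
from h import *
o=ctrl.get_obs();im,d=ctrl.get_image("wrist");cv2.imwrite("pics/w4.png",im)
P=world("wrist",d,(o["tool_pos"],o["tool_rot"]))
for lo in(.262,.272): wings(P,d,lo)
im,d=ctrl.get_image("top");P=world("top",d);wings(P,d,.268)
go([.5425,.1580,.331],172)
```

```text
px [320.4 248.5] 1326 mean [0.5395 0.1577 0.2811] rect [543.  157.3] [12. 58.] long axis deg 171.7
px [320.4 248.7] 1320 mean [0.5396 0.1577 0.2812] rect [543.  157.3] [12. 58.] long axis deg 171.8
px [380.6 183. ] 137 mean [ 0.5907 -0.1465  0.279 ] rect [ 591.5 -147. ] [12. 56.] long axis deg 99.0
t 10.9 pos [0.5418 0.1577 0.4314] yaw 171.99
shift [-0.001   0.0007  0.1673] turn [ 0.      0.     -0.0001]
```

Request:
apply_moves(rows=[-0.0015,0,0.06,0,0,0.002,-0.0015,0,0.12,0,0,0.002,-0.0015,0,0.15,0,0,0.002,-0.0015,0,0.167,0,0,0.002,-0.0015,0,0.167,0,0,0.002,-0.0015,0,0.167,0,0,0.002])

```text
t: 11.5
tool_pos: [0.5432, 0.1577, 0.3325]
tool_rot: [0.224, 3.132, 0.001]
contact_force: [-0.1, -0.4, 0.1]
opening: 0.0425
grip_force: 0.0
```

Request:
apply_moves(rows=[0,0,0,0,0,0,0,0,0,0,0,0,0,0,0,0,0,0,0,0,0,0,0,0,0,0,0,0,0,0,0,0,0,0,0,0], grip=0, grip_force=60)

```text
t: 12.1
tool_pos: [0.5432, 0.158, 0.3329]
tool_rot: [0.223, 3.131, 0.002]
contact_force: [0.2, 1.9, 5.3]
opening: 0.011
grip_force: 59.8
```

Request:
apply_moves(rows=[0,0,0,0,0,0.075,0,0,0,0,0,0.15,0,0,0,0,0,0.225,0,0,0,0,0,0.3,0,0,0,0,0,0.375,0,0,0,0,0,0.45,0,0,0.0004,0,0,0.525,0,0,0.0004,0,0,0.6,0,0,0.0006,0,0,0.675,0,0,0.0006,0,0,0.75,0,0,0.0008,0,0,0.825,0,0,0.0008,0,0,0.9,0,0,0.0008,0,0,0.9])

```text
t: 13.4
tool_pos: [0.543, 0.1578, 0.3325]
tool_rot: [2.206, 2.235, 0.002]
contact_force: [-1.4, 0.3, 7.4]
opening: 0.0108
grip_force: 59.9
```

Run:
```python
from h import *
o=ctrl.get_obs();print(o["opening"],o["grip_force"],o["contact_force"],o["wrist_torque"],o["q"])
go([.5425,.1577,.331],9.2)
```

```text
0.010801733217146468 59.93281424045563 [-1.36573473  0.32453609  7.40203034] [ 0.00571369  0.34492487 -0.16332527] [ 1.51242160e-01 -1.05499541e-01  1.72063695e+00 -1.39529250e-04
  1.52467545e+00  1.38560788e-01]
t 13.4 pos [0.543  0.1578 0.3325] yaw 90.73
shift [-0.0001 -0.0008  0.0025] turn [ 9.000e-04 -9.000e-04  9.059e-01]
```

Gripped and turned 81°; about 81.5° remain to the stop. I'll go to 78° and then seat it in small steps.

Request:
apply_moves(rows=[0,0,0,0,0,0.075,0,0,0,0,0,0.15,0,0,0,0,0,0.225,0,0,0,0,0,0.3,0,0,0,0,0,0.375,0,0,0.0004,0,0,0.45,0,0,0.0004,0,0,0.525,0,0,0.0006,0,0,0.6,0,0,0.0006,0,0,0.675,0,0,0.0006,0,0,0.75,0,0,0.0008,0,0,0.82,0,0,0.0008,0,0,0.87])

```text
t: 14.6
tool_pos: [0.5426, 0.158, 0.332]
tool_rot: [-3.123, -0.338, -0.001]
contact_force: [-2.1, 2.8, 6.9]
opening: 0.0107
grip_force: 60.0
```

Request:
apply_moves(rows=[0,0,0,0,0,0.01,0,0,0,0,0,0.02,0,0,0,0,0,0.03,0,0,0,0,0,0.04,0,0,0,0,0,0.04])

```text
t: 15.1
tool_pos: [0.5426, 0.1581, 0.332]
tool_rot: [-3.131, -0.246, -0.001]
contact_force: [-2.6, 1.8, 7.6]
opening: 0.0112
grip_force: 60.1
```

Run:
```python
from h import *
o=ctrl.get_obs();print(o["opening"],o["grip_force"],o["contact_force"],o["wrist_torque"],o["q"])
go([.5425,.1577,.331],9.2)
```

```text
0.011163730947846489 60.05266070365906 [-2.5737081   1.80098488  7.60505194] [0.14816343 0.57055567 0.26663185] [ 1.51561973e-01 -1.05356859e-01  1.72132113e+00  5.25926204e-04
  1.52481080e+00  1.56533756e+00]
t 15.1 pos [0.5426 0.1581 0.332 ] yaw 9.0
shift [-0.0003  0.0005  0.0017] turn [-0.0003 -0.0005 -0.0023]
```

Request:
apply_moves(rows=[0,0,0,0,0,0.01,0,0,0,0,0,0.02,0,0,0,0,0,0.03,0,0,0,0,0,0.034,0,0,0,0,0,0.034])

```text
t: 15.6
tool_pos: [0.5426, 0.1581, 0.3321]
tool_rot: [3.137, 0.169, 0.002]
contact_force: [-1.5, 0.2, 6.4]
opening: 0.0111
grip_force: 75.8
```

Run:
```python
from h import *
o=ctrl.get_obs();print(o["opening"],o["grip_force"],o["contact_force"],o["wrist_torque"])
go([.5425,.1577,.331],9.2)
```

```text
0.011063180879397554 75.84173616953194 [-1.48266228  0.20529022  6.40350355] [0.0736991  0.53901027 1.61767276]
t 15.6 pos [0.5426 0.1581 0.3321] yaw 6.17
shift [-0.0003  0.0006  0.0018] turn [ 0.0001 -0.0007 -0.0336]
```

Request:
apply_moves(rows=[0,0,0,0,0,-0.05,0,0,0,0,0,-0.125,0,0,0,0,0,-0.2,0,0,0,0,0,-0.275,0,0,-0.0002,0,0,-0.35,0,0,-0.0004,0,0,-0.425,0,0,-0.0004,0,0,-0.5,0,0,-0.0006,0,0,-0.575,0,0,-0.0006,0,0,-0.65,0,0,-0.0008,0,0,-0.725,0,0,-0.0008,0,0,-0.8,0,0,-0.0008,0,0,-0.86,0,0,-0.0008,0,0,-0.9,0,0,-0.0008,0,0,-0.9])

```text
t: 17.0
tool_pos: [0.5429, 0.1578, 0.3325]
tool_rot: [2.279, 2.161, 0.002]
contact_force: [-1.2, 1.0, 6.4]
opening: 0.0108
grip_force: 59.9
```

Request:
apply_moves(rows=[0,0,0,0,0,-0.05,0,0,0,0,0,-0.1,0,0,0,0,0,-0.136,0,0,0,0,0,-0.136,0,0,0,0,0,-0.136,0,0,0,0,0,-0.136])

```text
t: 17.6
tool_pos: [0.543, 0.1578, 0.3325]
tool_rot: [2.036, 2.39, 0.002]
contact_force: [-1.7, 1.2, 6.1]
opening: 0.011
grip_force: 59.9
```

Run:
```python
from h import *
o=ctrl.get_obs();print(o["opening"],o["grip_force"],o["contact_force"],o["wrist_torque"])
im,d=ctrl.get_image("wrist");cv2.imwrite("pics/w5.png",im)
_,d=ctrl.get_image("top");P=world("top",d);wings(P,d,.268)
go([.5425,.1577,.331],99.3)
```

```text
0.011011811702481847 59.93914783000946 [-1.65493375  1.17490554  6.14405459] [0.00297176 0.25813085 0.07218685]
px [380.5 183. ] 135 mean [ 0.5906 -0.1462  0.2792] rect [ 591.4 -146.8] [12.5 55.1] long axis deg 99.1
t 17.7 pos [0.543  0.1578 0.3325] yaw 99.15
shift [-0.     -0.0008  0.0026] turn [ 0.0013  0.0002 -0.0017]
```

View pics/w5.png

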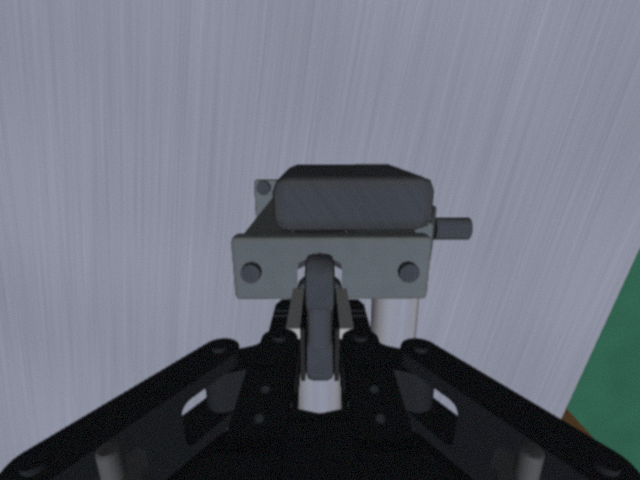

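The gear-end wing (320,315) is held between the pads and square to the frame. The crank-end wing is still at its quarter turn (99.1°).

```bash
python3 -c "
from station import ctrl
print(ctrl.finish_job())"
```

```text
the job is handed in; nothing more can be done
None
```

Both wing screws were seated to about 1.6 N m and backed off a quarter turn, crank end first. The gear-guard-end screw is still gripped and held, the other bench items were not touched, and the job was handed in at about 18 s.

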